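# Lay the Z-bent heat pipe in its soldering cradle

## Task

Three copper heat pipes lie on the workbench. Take the Z-shaped one (two bends, its ends pointing opposite ways), turn it to suit and lay it in the two-notch soldering cradle, midway between the two posts, so that each of its straight ends rests fully down in its V notch, then let go. Leave the U-shaped and the L-shaped pipe where they lie.

Things in the scene. Friction and masses are not known exactly. Their poses are not given: they have to be found in the camera images.
- z_pipe: Copper pipe 12 mm thick, 0.06-0.11 kg, bent flat into a Z. Origin: underside at its middle (centre of mass), on the bench; axis 6 mm higher; z up. Axis in own x, y (mm): tip (-85, -30), bend (-22, -30), straight through the origin, bend (22, 30), tip (85, 30); bend radius 16, round tips 6 more. Grip the slanting middle (straight 58 mm, 53.7 deg ccw from x). Half turn about z: same shape.
- cradle: Fixed aluminium plate 160 (x) x 96 (y) x 8 mm, two steel posts with open V notches running along x, 20 mm long, centred at x, y = (66, 30) and (-66, -30) mm. Origin: centre of plate's underside, on the bench; z up. V bottom 20, top 48 mm above bench; 32 mm wide at top, walls 60 deg from level. Seated Z pipe: origins in line, x along x (either way), its axis 32, underside 26 mm above bench.
- u_pipe: Bystander: 12 mm round copper pipe bent flat into a U, 82 by 72 mm over all. Origin on the underside at the middle; the two legs point along +x. Leave it.
- l_pipe: Bystander: 12 mm round copper pipe bent flat into an L. Origin on the underside, inside the angle; in its own x, y (mm) the corner is at (-30, -30), the long leg ends at (70, -30), the short one at (-30, 50). Leave it.

How it is judged:
At the end, for the whole second after the job is handed in: The Z pipe rests in both V notches: its middle within 15 mm of the cradle's in plan, underside 26 mm (5 either way) above the bench, x axis within 10 degrees of the cradle's x (either way round), level within 5 degrees. U and L pipes within 30 mm of their starts (horizontal distance between z_pipe and cradle below 0.015 m and z of z_pipe in the frame of cradle between 0.021 and 0.031 m and angle between the x axis of z_pipe and the x axis of cradle, either way round below 0.17 rad and angle between z_pipe's own z axis and vertical below 0.09 rad and linear speed of z_pipe below 0.02 m/s and not (distance of any of u_pipe, l_pipe from where it was at the start of the episode above 0.03 m)); the robot touches nothing.
It fails at once if the U pipe or the L pipe is shifted by more than 30 mm (distance of any of u_pipe, l_pipe from where it was at the start of the episode above 0.03 m).
It also fails if it takes over 37 s, if anything falls off the work surface, if the arm or the gripper's body presses on something with over 40 N, if the wrist force passes 120 N, or if a joint passes its speed limit or range.

## Robot

A 6-joint arm with a two-finger parallel gripper is mounted at the origin on a cart in front of the work surface, level with it; the furniture and walls round the work are solid. World frame = base frame: x ahead of the robot, y to its left, z up, the work surface at z = 0. Lengths are in m, angles in rad, forces in N, time in s.
With the tool pointing down it reaches from about 0.375 to 0.975 m from the base axis. Payload 3.8 kg.
Tool frame: the origin (TCP) lies midway between the tips of the shut fingers; the grasp point (between the pads) lies 19 mm behind it (bot.tcp_to_grasp is the z of the grasp point in the tool frame, in m); z points along the fingers, y is the line along which they close (so a half turn about z gives the same grasp; the last joint's range is limited). The gripper opens to 88 mm and grips with 3 to 60 N. Pads are 18 mm wide; open, the fingers measure 123 mm over their backs; the gripper's body (75 mm by 187 mm) begins 45 mm behind the grasp point.
Start: joints at [-1.384, 0.264, 1.604, -0, 1.274, -0.037], TCP at [0.15, -0.658, 0.239] pointing down, gripper open.
Joint ranges: [-2.63, 2.63], [-0.94, 2.18], [0.31, 2.57], [-1.31, 4.45], [0, 2.66], [-2.55, 2.55]. Speed limits (rad/s): [2.57, 2.57, 3.14, 3.14, 3.14, 3.14].

## Interface

Orientations are given as a unit quaternion [w, x, y, z].
In Python, from bench import bot gives the robot as it stands. The module is installed in compiled form; this text tells all that it offers.
- The arm moves only by the tool jog_arm, never from a script. Its argument "targets" is a list of rows, each an object of numbers: "ax", "ay", "az": the turn, a rotation vector about the tool's x, y, z in degrees; "dx", "dy", "dz": the shift along the tool's x, y, z in m; "grip": the finger opening in m, from 0 to 0.0881. In form: [{"ax": .., "ay": .., "az": .., "dx": .., "dy": .., "dz": .., "grip": ..}, ...]. A call has 1 to 20 rows; each row is the pose to reach, as a shift and turn from the pose commanded when the call began, along the tool's axes at that moment; what a row does not reach only later rows make up. A row lasts 1/12 s, in which the tool goes at most 41.7 mm and 7.16 degrees, less where a joint would pass 70% of its speed; a pose out of reach is approached as far as the arm can. A call with a gripper value outside its range is refused whole. The fingers move at their own pace and stop on an object; the grip force is fixed at half the most. Time passes only in rows, so rows that repeat a pose let the fingers close. It gives the time, the measured TCP pose, the force, the opening and the grip force at its end, in the units of the state.
- bot.state(): the state, without advancing time (a new reading comes with each control period).
- bot.snapshot(name): name is "scene" or "top" or "wrist"; returns the picture (480x640x3 uint8, red, green, blue); there is no depth.
- bot.calibration(name): a dict with "mtx" (3x3 intrinsics, pixels), "dist_coeffs" ([k1, k2, p1, p2, k3] as OpenCV has them; the pictures are not rectified), "R" (3x3) and "t" (3): a world point X has camera coordinates R X + t; the wrist camera has in their place "mount" (4x4, takes a point from camera to tool coordinates, whose origin is the TCP and whose axes are the flange's). Camera axes: x right, y down, z forward; pixel columns grow to the right and rows downward; lengths in m; the calibration is good to about 2 mm. A picture is of the moment at which its call begins: read the wrist's pose just before it. calibration takes no time and is no camera call.
- bot.finish_job(): hands the job in; it is judged then, once.
The state is a dict: "t": time; "joint_positions": joint angles; "joint_vel": joint speeds; "effort": joint torques, N m; "position": TCP position; "ee_rot": TCP orientation; "ft_force": force on the tool from outside, world axes, zero at the start; "wrist_torque": the same for the moment, N m; "width": finger opening in m; "finger_force": force on a finger pad.
Only numpy, scipy, OpenCV 4.12 (cv2) and the standard library are available. Lean on these libraries where they do the work, as an engineer would, in place of code of your own. Each camera call takes 0.05 s, during which the arm holds its last target. There are 200 camera calls.

## Working session

There is one attempt and no reset: what is moved stays moved. The work goes in short steps, Python scripts to look and compute and a tool call to move; the robot and the scene stay as the last step left them, time stands still between calls to the robot, and variables do not carry over. Pictures are saved under pics/ and viewed, at most 10 in all, crops included, and the job is handed in when it is done.

Besides the shell and the picture viewer there is one more tool, called after "Call:" by a JSON object that holds its "api" and its "payload". jog_arm: Moves the arm, as the interface text tells. Its arguments: {"type":"object","properties":{"targets":{"type":"array","items":{"type":"object","properties":{"ax":{"type":"number"},"ay":{"type":"number"},"az":{"type":"number"},"dx":{"type":"number"},"dy":{"type":"number"},"dz":{"type":"number"},"grip":{"type":"number"}}}}},"required":["targets"]}

```bash
mkdir -p pics
python3 - <<'E'
from bench import bot
import cv2
for n in("top","scene"):
    cv2.imwrite(f"pics/{n}0.png",bot.snapshot(n)[:,:,::-1])
s=bot.state();print(s["t"],s["position"],s["ee_rot"],s["ft_force"],bot.tcp_to_grasp)
for n in("top","wrist"):print(bot.calibration(n))
E
```

```text
0.1 [ 0.14966792 -0.65754807  0.23755892] [-9.72762014e-04  9.93746614e-01  1.11654446e-01 -7.68789557e-05] [-0.36412076 -0.95517555  0.72512777] -0.0187
{'mtx': array([[522.94327104,   0.        , 326.51215512],
       [  0.        , 522.94327104, 240.59334765],
       [  0.        ,   0.        ,   1.        ]]), 'dist_coeffs': array([-0.13205641,  0.        ,  0.        ,  0.        ,  0.        ]), 'R': array([[ 0.02768203, -0.9996143 , -0.00222774],
       [-0.99631892, -0.02740976, -0.08122384],
       [ 0.08113145,  0.00446799, -0.9966934 ]]), 't': array([-0.03858982,  0.55980243,  0.91917734])}
{'mtx': array([[362.27805501,   0.        , 322.38019035],
       [  0.        , 362.27805501, 238.78142707],
       [  0.        ,   0.        ,   1.        ]]), 'dist_coeffs': array([-0.06012508,  0.        ,  0.        ,  0.        ,  0.        ]), 'mount': array([[ 2.20277975e-04, -9.60823844e-01, -2.77159689e-01,
         7.28207547e-02],
       [ 9.99999306e-01,  5.32452437e-04, -1.05107339e-03,
        -3.13698692e-05],
       [ 1.15747073e-03, -2.77159265e-01,  9.60823294e-01,
        -1.44945619e-01],
       [ 0.00000000e+00,  0.00000000e+00,  0.00000000e+00,
         1.00000000e+00]])}
```

View pics/top0.png

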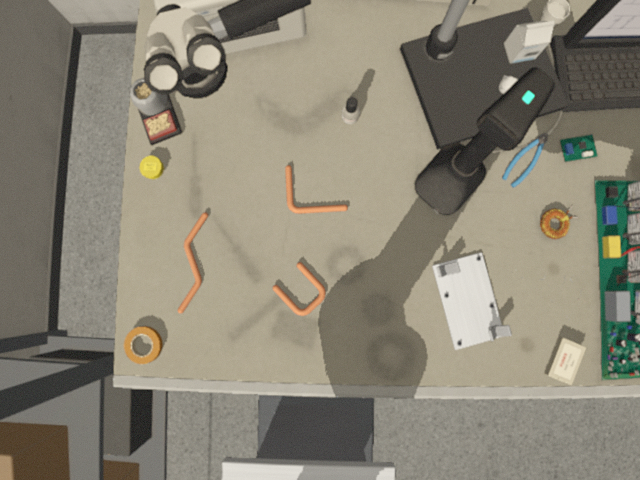

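View pics/scene0.png

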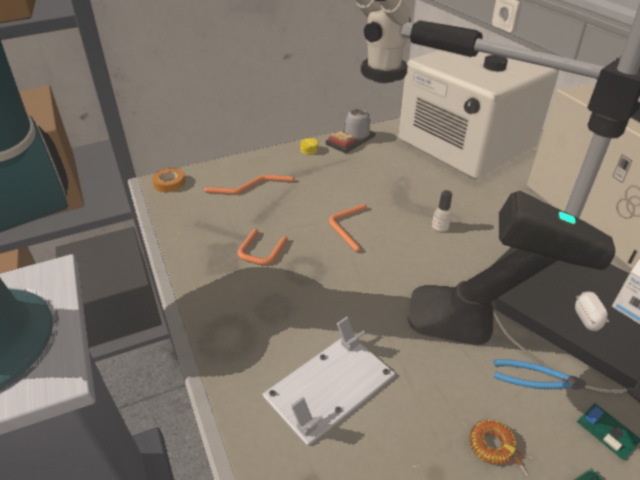

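The top view shows the Z pipe around (195,262), the U at (300,290), the L at (310,195), and the cradle at (467,300) with its posts at about (450,268) and (500,332). I'll fit the Z template to the pipe and zoom in on the cradle.

```bash
cat > h.py <<'E'
import numpy as np,cv2
from bench import bot
from scipy.optimize import least_squares
def cam(name,st=None):
    c=bot.calibration(name)
    if name=="wrist":
        from scipy.spatial.transform import Rotation as Ro
        q=st["ee_rot"];T=np.eye(4);T[:3,:3]=Ro.from_quat([*q[1:],q[0]]).as_matrix();T[:3,3]=st["position"]
        T=np.linalg.inv(T@c["mount"]);R,t=T[:3,:3],T[:3,3]
    else:R,t=c["R"],c["t"]
    return c["mtx"],c["dist_coeffs"],R,t
def toplane(px,z,C):
    K,d,R,t=C;n=cv2.undistortPoints(np.float32(px).reshape(-1,1,2),K,d)[:,0]
    r=np.c_[n,np.ones(len(n))]@R;o=-R.T@t
    return (o+r*((z-o[2])/r[:,2])[:,None])[:,:2]
def proj(X,C):
    K,d,R,t=C;return cv2.projectPoints(np.float64(X).reshape(-1,1,3),cv2.Rodrigues(R)[0],t,K,d)[0][:,0]
def orange(im):
    h=cv2.cvtColor(im,cv2.COLOR_RGB2HSV);return cv2.inRange(h,(3,110,90),(16,255,255))
V=np.array([[-85,-30],[-22,-30],[22,30],[85,30.]])/1000
def fitz(P,x0):
    def f(p):
        c,s=np.cos(p[2]),np.sin(p[2]);Q=(P-p[:2])@np.array([[c,-s],[s,c]])
        D=[]
        for a,b in zip(V[:-1],V[1:]):
            u=np.clip(((Q-a)@(b-a))/((b-a)@(b-a)),0,1);D.append(np.linalg.norm(Q-a-u[:,None]*(b-a),axis=1))
        return np.min(D,0)
    B=[least_squares(f,[*x0[:2],a]) for a in np.linspace(0,np.pi,13)] if len(x0)<3 else [least_squares(f,x0)]
    b=min(B,key=lambda r:r.cost);return b.x,np.sqrt(2*b.cost/len(P))
E
python3 - <<'E'
from h import *
im=cv2.imread("pics/top0.png");C=cam("top")
m=orange(im[:,:,::-1].copy());m2=np.zeros_like(m);m2[205:320,172:215]=m[205:320,172:215]
ys,xs=np.nonzero(m2);P=toplane(np.c_[xs,ys],.006,C)
print(len(P),P.mean(0),fitz(P,P.mean(0)))
for n,p in dict(u=(300,290),l=(292,208),cr=(467,300)).items():print(n,toplane([p],.006,C))
cv2.imwrite("pics/cr.png",cv2.resize(im[240:360,420:520],None,fx=5,fy=5,interpolation=cv2.INTER_CUBIC))
E
```

```text
651 [0.5158864  0.22311348] (array([0.51529347, 0.2232256 , 2.591491  ]), np.float64(0.0031836074516791366))
u [[0.470394   0.02273782]]
l [[0.620573   0.04226384]]
cr [[ 0.45970385 -0.28396102]]
```

View pics/cr.png

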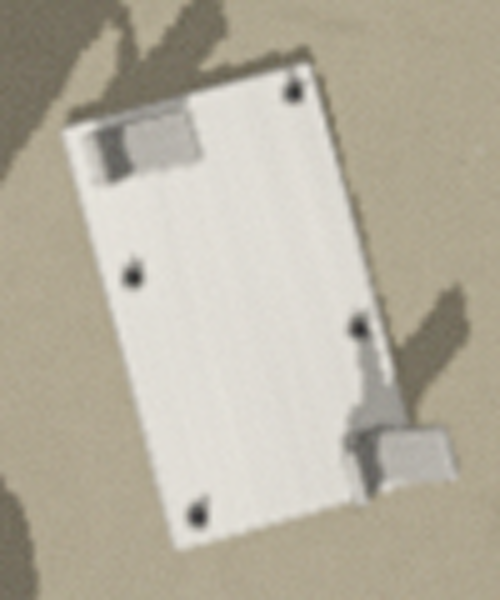

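The cradle corners in full-image pixels are about TL (433,266), TR (481.6,253) and BL (455.6,349.6). The posts sit at TL and BR, so the cradle's x axis points up and slightly left.

```bash
cat >> h.py <<'E'
from scipy.spatial.transform import Rotation as Ro
def move(x,y,z,yaw):
    "numbers for jog: tool pointing down, tool x at world yaw (deg)"
    s=bot.state();q=s["ee_rot"];R=Ro.from_quat([*q[1:],q[0]])
    a=np.radians(yaw);T=Ro.from_matrix(np.array([[np.cos(a),np.sin(a),0],[np.sin(a),-np.cos(a),0],[0,0,-1]]))
    d=R.inv().apply(np.array([x,y,z])-s["position"]);r=(R.inv()*T).as_rotvec(degrees=True)
    print("d",d.round(4),"a",r.round(2),"t",s["t"],"pos",s["position"].round(4),"ft",s["ft_force"].round(1),"w",round(float(s["width"]),4))
E
python3 - <<'E'
from h import *
C=cam("top")
P=toplane([(433,266),(481.6,253),(455.6,349.6)],.008,C);print(P)
c=(P[1]+P[2])/2;dx=P[0]-P[2];dy=P[0]-P[1];print(c,np.linalg.norm(dx),np.linalg.norm(dy),np.degrees(np.arctan2(dx[1],dx[0])),np.degrees(np.arctan2(dy[1],dy[0]))-90)
zyaw=np.degrees(2.591491)-180;print(zyaw, zyaw+53.7)
move(.36,-.36,.22,12.8);move(.5,.2,.2,22.2)
E
```

```text
[[ 0.52053518 -0.21937538]
 [ 0.5467504  -0.30999926]
 [ 0.36899072 -0.26386176]]
[ 0.45787056 -0.28693051] 0.15793910528688498 0.09433941287933292 16.359777497020822 16.133833934109944
-31.518503053862787 22.181496946137216
d [ 0.2711 -0.2434  0.0181] a [-0.11 -0.    0.02] t 0.1 pos [ 0.1497 -0.6575  0.2376] ft [-0.4 -1.   0.7] w 0.0882
d [ 0.5319 -0.7583  0.0391] a [-0.11 -0.01 -9.38] t 0.1 pos [ 0.1497 -0.6575  0.2376] ft [-0.4 -1.   0.7] w 0.0882
```

Call:
{"api": "jog_arm", "payload": {"targets": [{"dx":0.323,"dy":-0.293,"dz":0.0,"grip":0.05},{"dx":0.323,"dy":-0.293,"dz":0.0,"grip":0.05},{"dx":0.323,"dy":-0.293,"dz":0.0,"grip":0.05},{"dx":0.323,"dy":-0.293,"dz":0.0,"grip":0.05},{"dx":0.323,"dy":-0.293,"dz":0.0,"grip":0.05},{"dx":0.323,"dy":-0.293,"dz":0.0,"grip":0.05},{"dx":0.323,"dy":-0.293,"dz":0.0,"grip":0.05},{"dx":0.323,"dy":-0.293,"dz":0.0,"grip":0.05},{"dx":0.323,"dy":-0.293,"dz":0.0,"grip":0.05},{"dx":0.323,"dy":-0.293,"dz":0.0,"grip":0.05},{"dx":0.323,"dy":-0.293,"dz":0.0,"grip":0.05},{"dx":0.323,"dy":-0.293,"dz":0.0,"grip":0.05},{"dx":0.323,"dy":-0.293,"dz":0.0,"grip":0.05},{"dx":0.323,"dy":-0.293,"dz":0.0,"grip":0.05},{"dx":0.323,"dy":-0.293,"dz":0.0,"grip":0.05}]}}

```text
invalid input at $.targets[0]: expected keys ax, ay, az, dx, dy, dz, grip
```

Run:
```python
from h import *
import json
s=bot.state();im=bot.snapshot("wrist")
C=cam("wrist",s)
np.savez("cw.npz",K=C[0],d=C[1],R=C[2],t=C[3])
im=np.ascontiguousarray(im[:,:,::-1]);cv2.imwrite("pics/w1raw.png",im)
# overlay predicted cradle
c=np.array([.4579,-.2869]);a=np.radians(16.2);R2=np.array([[np.cos(a),-np.sin(a)],[np.sin(a),np.cos(a)]])
W=lambda L,z:np.c_[np.array(L)/1000@R2.T+c,np.full(len(L),z)]
pl=proj(W([(80,48),(-80,48),(-80,-48),(80,-48)],.008),C)
cv2.polylines(im,[pl.astype(int)],True,(0,0,255),1)
for x,y in((66,30),(-66,-30)):
  for yy in(-16,16):
    p=proj(W([(x-10,y+yy),(x+10,y+yy)],.048),C).astype(int);cv2.line(im,tuple(p[0].tolist()),tuple(p[1].tolist()),(0,255,0),1)
  p=proj(W([(x-10,y),(x+10,y)],.020),C).astype(int);cv2.line(im,tuple(p[0].tolist()),tuple(p[1].tolist()),(255,0,0),1)
cv2.imwrite("pics/w1.png",im)
move(.5,.2,.2,22.2)
```

```text
d [ 0.5319 -0.7584  0.0391] a [-0.1  -0.01 -9.38] t 0.15 pos [ 0.1497 -0.6576  0.2377] ft [-0.9  0.3  1. ] w 0.0881
```

View pics/w1.png

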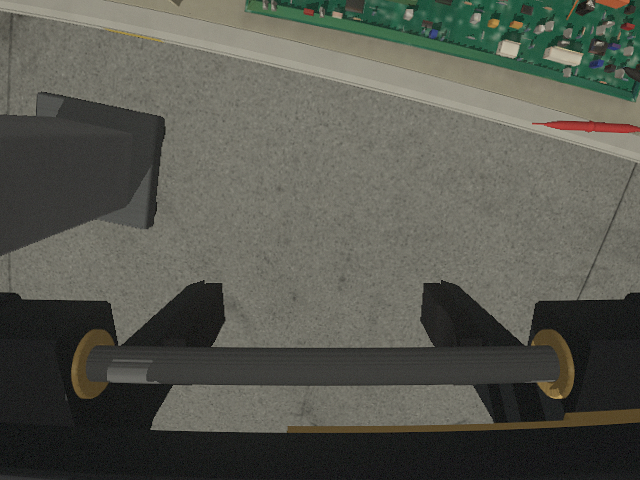

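The move was refused because every row needs all seven keys. The wrist view from the start pose shows only the floor and the bench edge.

Call:
{"api": "jog_arm", "payload": {"targets": [{"ax":0,"ay":0,"az":0,"dx":0.323,"dy":-0.293,"dz":0.0,"grip":0.05},{"ax":0,"ay":0,"az":0,"dx":0.323,"dy":-0.293,"dz":0.0,"grip":0.05},{"ax":0,"ay":0,"az":0,"dx":0.323,"dy":-0.293,"dz":0.0,"grip":0.05},{"ax":0,"ay":0,"az":0,"dx":0.323,"dy":-0.293,"dz":0.0,"grip":0.05},{"ax":0,"ay":0,"az":0,"dx":0.323,"dy":-0.293,"dz":0.0,"grip":0.05},{"ax":0,"ay":0,"az":0,"dx":0.323,"dy":-0.293,"dz":0.0,"grip":0.05},{"ax":0,"ay":0,"az":0,"dx":0.323,"dy":-0.293,"dz":0.0,"grip":0.05},{"ax":0,"ay":0,"az":0,"dx":0.323,"dy":-0.293,"dz":0.0,"grip":0.05},{"ax":0,"ay":0,"az":0,"dx":0.323,"dy":-0.293,"dz":0.0,"grip":0.05},{"ax":0,"ay":0,"az":0,"dx":0.323,"dy":-0.293,"dz":0.0,"grip":0.05},{"ax":0,"ay":0,"az":0,"dx":0.323,"dy":-0.293,"dz":0.0,"grip":0.05},{"ax":0,"ay":0,"az":0,"dx":0.323,"dy":-0.293,"dz":0.0,"grip":0.05},{"ax":0,"ay":0,"az":0,"dx":0.323,"dy":-0.293,"dz":0.0,"grip":0.05},{"ax":0,"ay":0,"az":0,"dx":0.323,"dy":-0.293,"dz":0.0,"grip":0.05},{"ax":0,"ay":0,"az":0,"dx":0.323,"dy":-0.293,"dz":0.0,"grip":0.05},{"ax":0,"ay":0,"az":0,"dx":0.323,"dy":-0.293,"dz":0.0,"grip":0.05}]}}

```text
t: 1.48
position: [0.399, -0.3019, 0.2386]
ee_rot: [-0.0, 0.994, 0.111, -0.0]
ft_force: [-0.4, 0.1, -0.6]
width: 0.0501
finger_force: 0.0
```

```bash
cat > ov.py <<'E'
from h import *
def look(name,c=(.4579,-.2869),yaw=16.2,cam_="wrist"):
    s=bot.state();im=bot.snapshot(cam_);C=cam(cam_,s)
    im=np.ascontiguousarray(im[:,:,::-1]);cv2.imwrite(f"pics/{name}_raw.png",im)
    a=np.radians(yaw);R2=np.array([[np.cos(a),-np.sin(a)],[np.sin(a),np.cos(a)]])
    W=lambda L,z:np.c_[np.array(L)/1000@R2.T+c,np.full(len(L),z)]
    cv2.polylines(im,[proj(W([(80,48),(-80,48),(-80,-48),(80,-48)],.008),C).astype(int)],True,(0,0,255),1)
    for x,y in((66,30),(-66,-30)):
        for yy,z,col in((-16,.048,(0,255,0)),(16,.048,(0,255,0)),(0,.02,(255,0,0))):
            p=proj(W([(x-10,y+yy),(x+10,y+yy)],z),C).astype(int);cv2.line(im,tuple(p[0].tolist()),tuple(p[1].tolist()),col,1)
    cv2.imwrite(f"pics/{name}.png",im)
E
python3 - <<'E'
from ov import *
look("w2");move(.5,.2,.2,22.2)
E
```

```text
d [ 0.2089 -0.4673  0.0386] a [-0.    0.02 -9.49] t 1.5333 pos [ 0.3991 -0.3018  0.2386] ft [-0.4 -0.3  0. ] w 0.0503
```

View pics/w2.png

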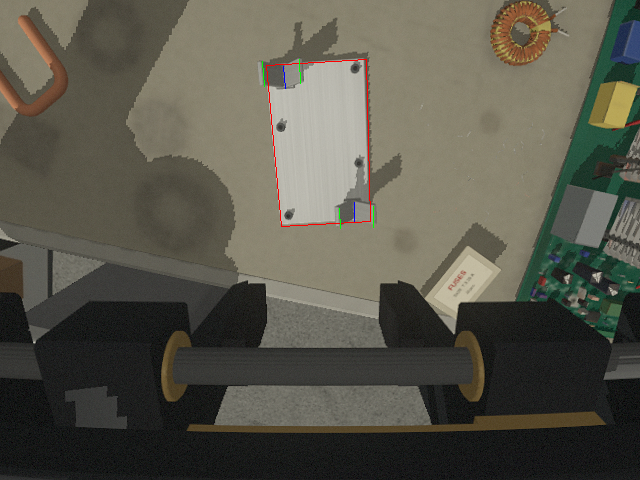

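The overlay matches the cradle to within about a pixel: plate corners near (267,62) and (371,221), both posts lined up. Next stop is above the Z pipe.

Call:
{"api": "jog_arm", "payload": {"targets": [{"ax":0,"ay":0,"az":-9.5,"dx":0.209,"dy":-0.467,"dz":0.038,"grip":0.05},{"ax":0,"ay":0,"az":-9.5,"dx":0.209,"dy":-0.467,"dz":0.038,"grip":0.05},{"ax":0,"ay":0,"az":-9.5,"dx":0.209,"dy":-0.467,"dz":0.038,"grip":0.05},{"ax":0,"ay":0,"az":-9.5,"dx":0.209,"dy":-0.467,"dz":0.038,"grip":0.05},{"ax":0,"ay":0,"az":-9.5,"dx":0.209,"dy":-0.467,"dz":0.038,"grip":0.05},{"ax":0,"ay":0,"az":-9.5,"dx":0.209,"dy":-0.467,"dz":0.038,"grip":0.05},{"ax":0,"ay":0,"az":-9.5,"dx":0.209,"dy":-0.467,"dz":0.038,"grip":0.05},{"ax":0,"ay":0,"az":-9.5,"dx":0.209,"dy":-0.467,"dz":0.038,"grip":0.05},{"ax":0,"ay":0,"az":-9.5,"dx":0.209,"dy":-0.467,"dz":0.038,"grip":0.05},{"ax":0,"ay":0,"az":-9.5,"dx":0.209,"dy":-0.467,"dz":0.038,"grip":0.05},{"ax":0,"ay":0,"az":-9.5,"dx":0.209,"dy":-0.467,"dz":0.038,"grip":0.05},{"ax":0,"ay":0,"az":-9.5,"dx":0.209,"dy":-0.467,"dz":0.038,"grip":0.05},{"ax":0,"ay":0,"az":-9.5,"dx":0.209,"dy":-0.467,"dz":0.038,"grip":0.05},{"ax":0,"ay":0,"az":-9.5,"dx":0.209,"dy":-0.467,"dz":0.038,"grip":0.05},{"ax":0,"ay":0,"az":-9.5,"dx":0.209,"dy":-0.467,"dz":0.038,"grip":0.05},{"ax":0,"ay":0,"az":-9.5,"dx":0.209,"dy":-0.467,"dz":0.038,"grip":0.05},{"ax":0,"ay":0,"az":-9.5,"dx":0.209,"dy":-0.467,"dz":0.038,"grip":0.05},{"ax":0,"ay":0,"az":-9.5,"dx":0.209,"dy":-0.467,"dz":0.038,"grip":0.05}]}}

```text
t: 3.03
position: [0.4999, 0.1993, 0.2009]
ee_rot: [0.0, 0.981, 0.192, 0.0]
ft_force: [-0.0, 0.1, -1.0]
width: 0.05
finger_force: 0.0
```

Run:
```python
from h import *
s=bot.state();im=bot.snapshot("wrist");C=cam("wrist",s)
m=orange(im);n,lab,st,cen=cv2.connectedComponentsWithStats(m)
g=proj([[.5153,.2232,.006]],C)[0];print(g)
for i in range(1,n):
    if st[i,4]>300:
        ys,xs=np.nonzero(lab==i);P=toplane(np.c_[xs,ys],.006,C);print(st[i],P.mean(0))
        if np.linalg.norm(P.mean(0)-[.515,.223])<.05:
            x,r=fitz(P[::3],[.5153,.2232,np.radians(-31.5)]);print(x[:2],np.degrees(x[2]),r)
            move(x[0],x[1],.003,np.degrees(x[2])+53.7)
V3=np.c_[V@np.array([[np.cos(x[2]),np.sin(x[2])],[-np.sin(x[2]),np.cos(x[2])]])+x[:2],np.full(4,.006)]
o=np.ascontiguousarray(im[:,:,::-1]);cv2.polylines(o,[proj(V3,C).astype(int)],False,(255,0,0),1);cv2.imwrite("pics/w3.png",o)
```

```text
[305.16289459 189.32887691]
[ 519   70   96  130 2458] [0.64136543 0.02339044]
[ 249   98  118  170 2700] [0.52203782 0.22437004]
[0.51641876 0.22463961] -31.632469687987676 0.003334884560694171
d [ 0.0247 -0.017   0.1979] a [ 0.01 -0.01  0.14] t 3.0833 pos [0.5    0.1996 0.2009] ft [ 0.5 -0.5 -0. ] w 0.0497
[481 257  24  45 542] [0.5021066  0.01247153]
[ 135  269   67   56 1213] [0.36740032 0.31381224]
[425 278  30  56 559] [0.45815326 0.05241077]
```

View pics/w3.png

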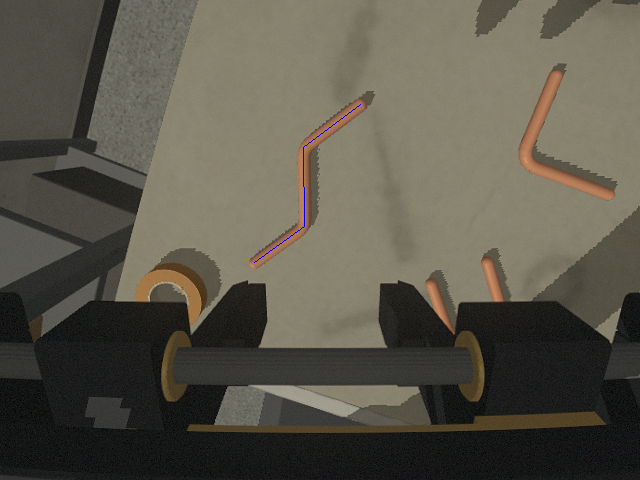

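The wrist fit is good, with the pipe's middle near pixel (304,188). Descending and gripping.

Call:
{"api": "jog_arm", "payload": {"targets": [{"ax":0,"ay":0,"az":0.1,"dx":0.025,"dy":-0.017,"dz":0.12,"grip":0.05},{"ax":0,"ay":0,"az":0.1,"dx":0.025,"dy":-0.017,"dz":0.12,"grip":0.05},{"ax":0,"ay":0,"az":0.1,"dx":0.025,"dy":-0.017,"dz":0.12,"grip":0.05},{"ax":0,"ay":0,"az":0.1,"dx":0.025,"dy":-0.017,"dz":0.12,"grip":0.05},{"ax":0,"ay":0,"az":0.1,"dx":0.025,"dy":-0.017,"dz":0.14,"grip":0.05},{"ax":0,"ay":0,"az":0.1,"dx":0.025,"dy":-0.017,"dz":0.16,"grip":0.05},{"ax":0,"ay":0,"az":0.1,"dx":0.025,"dy":-0.017,"dz":0.175,"grip":0.05},{"ax":0,"ay":0,"az":0.1,"dx":0.025,"dy":-0.017,"dz":0.185,"grip":0.05},{"ax":0,"ay":0,"az":0.1,"dx":0.025,"dy":-0.017,"dz":0.192,"grip":0.05},{"ax":0,"ay":0,"az":0.1,"dx":0.025,"dy":-0.017,"dz":0.197,"grip":0.05},{"ax":0,"ay":0,"az":0.1,"dx":0.025,"dy":-0.017,"dz":0.197,"grip":0.05},{"ax":0,"ay":0,"az":0.1,"dx":0.025,"dy":-0.017,"dz":0.197,"grip":0.0},{"ax":0,"ay":0,"az":0.1,"dx":0.025,"dy":-0.017,"dz":0.197,"grip":0.0},{"ax":0,"ay":0,"az":0.1,"dx":0.025,"dy":-0.017,"dz":0.197,"grip":0.0},{"ax":0,"ay":0,"az":0.1,"dx":0.025,"dy":-0.017,"dz":0.197,"grip":0.0},{"ax":0,"ay":0,"az":0.1,"dx":0.025,"dy":-0.017,"dz":0.197,"grip":0.0},{"ax":0,"ay":0,"az":0.1,"dx":0.025,"dy":-0.017,"dz":0.197,"grip":0.0},{"ax":0,"ay":0,"az":0.1,"dx":0.025,"dy":-0.017,"dz":0.197,"grip":0.0},{"ax":0,"ay":0,"az":0.1,"dx":0.025,"dy":-0.017,"dz":0.197,"grip":0.0},{"ax":0,"ay":0,"az":0.1,"dx":0.025,"dy":-0.017,"dz":0.197,"grip":0.0}]}}

```text
t: 4.75
position: [0.5167, 0.2262, 0.004]
ee_rot: [-0.0, 0.981, 0.193, 0.0]
ft_force: [0.3, 0.7, 2.9]
width: 0.0114
finger_force: 30.0
```

The pipe is gripped: 11.4 mm opening, 30 N. Lifting.

Call:
{"api": "jog_arm", "payload": {"targets": [{"ax":0,"ay":0,"az":0,"dx":0,"dy":0,"dz":-0.02,"grip":0.0},{"ax":0,"ay":0,"az":0,"dx":0,"dy":0,"dz":-0.045,"grip":0.0},{"ax":0,"ay":0,"az":0,"dx":0,"dy":0,"dz":-0.075,"grip":0.0},{"ax":0,"ay":0,"az":0,"dx":0,"dy":0,"dz":-0.105,"grip":0.0},{"ax":0,"ay":0,"az":0,"dx":0,"dy":0,"dz":-0.13,"grip":0.0},{"ax":0,"ay":0,"az":0,"dx":0,"dy":0,"dz":-0.145,"grip":0.0},{"ax":0,"ay":0,"az":0,"dx":0,"dy":0,"dz":-0.15,"grip":0.0},{"ax":0,"ay":0,"az":0,"dx":0,"dy":0,"dz":-0.15,"grip":0.0}]}}

```text
t: 5.42
position: [0.5174, 0.2266, 0.1551]
ee_rot: [-0.0, 0.981, 0.193, 0.001]
ft_force: [-0.2, 0.3, -1.2]
width: 0.011
finger_force: 30.0
```

Run:
```python
from h import *
C=cam("top");im=bot.snapshot("top");s=bot.state()
move(.4579,-.2869,.155,69.9)
move(.4579,-.2869,.09,69.9)
w=bot.snapshot("wrist");cv2.imwrite("pics/w4.png",w[:,:,::-1])
```

```text
d [-0.2482  0.4528 -0.0016] a [ 0.000e+00 -1.000e-02 -4.768e+01] t 5.4667 pos [0.5164 0.2261 0.1535] ft [ 1.1 -0.5 -1.2] w 0.0112
d [-0.2482  0.4528  0.0634] a [ 0.000e+00 -1.000e-02 -4.768e+01] t 5.4667 pos [0.5164 0.2261 0.1535] ft [ 1.1 -0.5 -1.2] w 0.0112
```

View pics/w4.png

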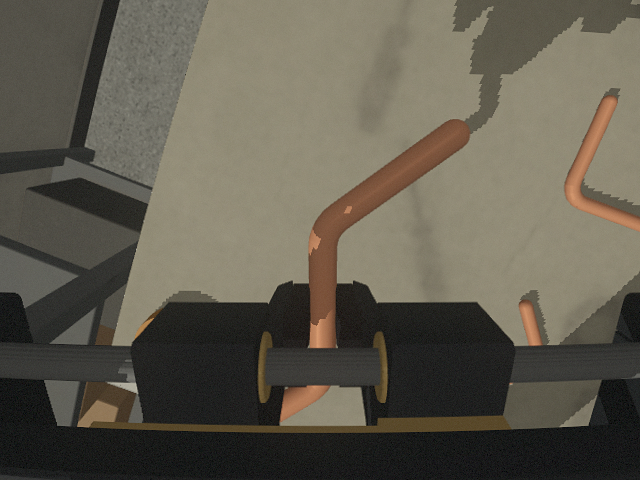

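The Z is held well: slant at (322,270), far tip at (458,130). I'll measure its pose in the hand for the placing offset.

Run:
```python
from h import *
s=bot.state();C=cam("wrist",s);im=bot.snapshot("wrist")
h=cv2.cvtColor(im,cv2.COLOR_RGB2HSV);m=cv2.inRange(h,(3,90,60),(16,255,255));n,lab,st,_=cv2.connectedComponentsWithStats(m)
i=max((i for i in range(1,n) if st[i,0]>250 and st[i,0]<400),key=lambda i:st[i,4]);print(st[i])
ys,xs=np.nonzero((lab==i));k=ys<280;P=toplane(np.c_[xs[k],ys[k]],s["position"][2]+.002,C)
x,r=fitz(P[::5],[*s["position"][:2],np.radians(-31.6)]);print(x[:2]-s["position"][:2],np.degrees(x[2]),r)
q=s["ee_rot"];R=Ro.from_quat([*q[1:],q[0]]).as_matrix();print("tool yaw",np.degrees(np.arctan2(R[1,0],R[0,0])),"offset in tool",(R.T@np.r_[x[:2]-s["position"][:2],0]))
```

```text
[ 308  119  162  230 8342]
[2.60186890e-04 1.91080309e-05] -32.26107488897547 0.0034222181684467074
tool yaw 22.218528983038766 offset in tool [ 2.48092573e-04  8.06978597e-05 -5.15054081e-07]
```

Call:
{"api": "jog_arm", "payload": {"targets": [{"ax":0,"ay":0,"az":-4,"dx":-0.011,"dy":0.02,"dz":0,"grip":0.0},{"ax":0,"ay":0,"az":-8,"dx":-0.027,"dy":0.05,"dz":0,"grip":0.0},{"ax":0,"ay":0,"az":-12,"dx":-0.047,"dy":0.085,"dz":0,"grip":0.0},{"ax":0,"ay":0,"az":-16,"dx":-0.066,"dy":0.12,"dz":0,"grip":0.0},{"ax":0,"ay":0,"az":-20,"dx":-0.085,"dy":0.155,"dz":0,"grip":0.0},{"ax":0,"ay":0,"az":-24,"dx":-0.104,"dy":0.19,"dz":0,"grip":0.0},{"ax":0,"ay":0,"az":-28,"dx":-0.123,"dy":0.225,"dz":0,"grip":0.0},{"ax":0,"ay":0,"az":-32,"dx":-0.143,"dy":0.26,"dz":0,"grip":0.0},{"ax":0,"ay":0,"az":-36,"dx":-0.162,"dy":0.295,"dz":0,"grip":0.0},{"ax":0,"ay":0,"az":-40,"dx":-0.181,"dy":0.33,"dz":0,"grip":0.0},{"ax":0,"ay":0,"az":-44,"dx":-0.2,"dy":0.365,"dz":0,"grip":0.0},{"ax":0,"ay":0,"az":-47,"dx":-0.219,"dy":0.4,"dz":0,"grip":0.0},{"ax":0,"ay":0,"az":-48,"dx":-0.236,"dy":0.43,"dz":0,"grip":0.0},{"ax":0,"ay":0,"az":-48,"dx":-0.245,"dy":0.447,"dz":0,"grip":0.0},{"ax":0,"ay":0,"az":-48,"dx":-0.248,"dy":0.453,"dz":0,"grip":0.0},{"ax":0,"ay":0,"az":-48,"dx":-0.248,"dy":0.453,"dz":0,"grip":0.0},{"ax":0,"ay":0,"az":-48,"dx":-0.248,"dy":0.453,"dz":0,"grip":0.0}]}}

```text
t: 6.98
position: [0.4575, -0.286, 0.1522]
ee_rot: [-0.002, 0.818, 0.575, -0.0]
ft_force: [0.8, 0.3, -0.9]
width: 0.0111
finger_force: 30.0
```

Run:
```python
from ov import *
move(.4579,-.2869,.030,70.1)
look("w5")
```

```text
d [-0.0009  0.001   0.1222] a [-0.17 -0.08  0.08] t 6.9833 pos [ 0.4575 -0.286   0.1522] ft [ 0.8  0.3 -0.9] w 0.0111
```

View pics/w5.png

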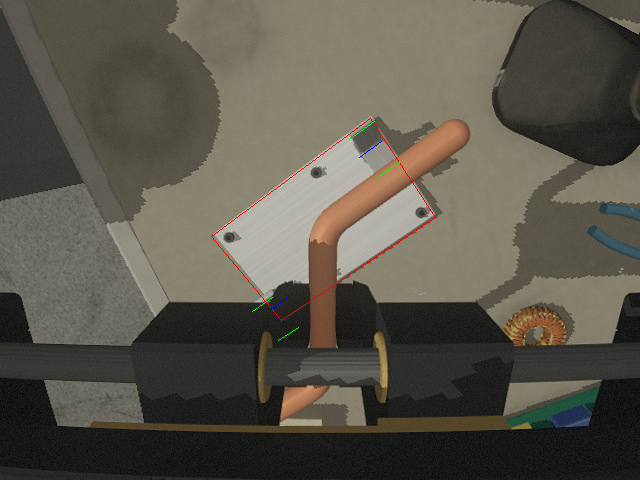

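The overlay matches the plate, and the held pipe is parallel to the notches above it. Lowering to just above full depth.

Call:
{"api": "jog_arm", "payload": {"targets": [{"ax":0,"ay":0,"az":0,"dx":-0.001,"dy":0.001,"dz":0.02,"grip":0.0},{"ax":0,"ay":0,"az":0,"dx":-0.001,"dy":0.001,"dz":0.04,"grip":0.0},{"ax":0,"ay":0,"az":0,"dx":-0.001,"dy":0.001,"dz":0.06,"grip":0.0},{"ax":0,"ay":0,"az":0,"dx":-0.001,"dy":0.001,"dz":0.075,"grip":0.0},{"ax":0,"ay":0,"az":0,"dx":-0.001,"dy":0.001,"dz":0.085,"grip":0.0},{"ax":0,"ay":0,"az":0,"dx":-0.001,"dy":0.001,"dz":0.092,"grip":0.0},{"ax":0,"ay":0,"az":0,"dx":-0.001,"dy":0.001,"dz":0.099,"grip":0.0},{"ax":0,"ay":0,"az":0,"dx":-0.001,"dy":0.001,"dz":0.105,"grip":0.0},{"ax":0,"ay":0,"az":0,"dx":-0.001,"dy":0.001,"dz":0.11,"grip":0.0},{"ax":0,"ay":0,"az":0,"dx":-0.001,"dy":0.001,"dz":0.114,"grip":0.0},{"ax":0,"ay":0,"az":0,"dx":-0.001,"dy":0.001,"dz":0.117,"grip":0.0},{"ax":0,"ay":0,"az":0,"dx":-0.001,"dy":0.001,"dz":0.117,"grip":0.0},{"ax":0,"ay":0,"az":0,"dx":-0.001,"dy":0.001,"dz":0.117,"grip":0.0}]}}

```text
t: 8.12
position: [0.4587, -0.2875, 0.0367]
ee_rot: [-0.001, 0.818, 0.575, 0.0]
ft_force: [0.1, 4.7, 1.2]
width: 0.011
finger_force: 30.0
```

Call:
{"api": "jog_arm", "payload": {"targets": [{"ax":0,"ay":0,"az":0,"dx":0,"dy":0,"dz":0.001,"grip":0.0},{"ax":0,"ay":0,"az":0,"dx":0,"dy":0,"dz":0.002,"grip":0.0},{"ax":0,"ay":0,"az":0,"dx":0,"dy":0,"dz":0.003,"grip":0.0},{"ax":0,"ay":0,"az":0,"dx":0,"dy":0,"dz":0.003,"grip":0.0}]}}

```text
t: 8.45
position: [0.4586, -0.2869, 0.0353]
ee_rot: [-0.002, 0.818, 0.575, 0.0]
ft_force: [-4.4, 9.8, 15.1]
width: 0.0105
finger_force: 30.0
```

The pipe touches a V wall and is pushed toward the cradle's +y. I'll shift about 3 mm that way and lower again.

Call:
{"api": "jog_arm", "payload": {"targets": [{"ax":0,"ay":0,"az":0,"dx":0.001,"dy":-0.001,"dz":-0.003,"grip":0.0},{"ax":0,"ay":0,"az":0,"dx":0.0025,"dy":-0.002,"dz":-0.003,"grip":0.0},{"ax":0,"ay":0,"az":0,"dx":0.0025,"dy":-0.002,"dz":-0.003,"grip":0.0},{"ax":0,"ay":0,"az":0,"dx":0.0025,"dy":-0.002,"dz":-0.001,"grip":0.0},{"ax":0,"ay":0,"az":0,"dx":0.0025,"dy":-0.002,"dz":0.001,"grip":0.0},{"ax":0,"ay":0,"az":0,"dx":0.0025,"dy":-0.002,"dz":0.002,"grip":0.0},{"ax":0,"ay":0,"az":0,"dx":0.0025,"dy":-0.002,"dz":0.002,"grip":0.0}]}}

```text
t: 9.03
position: [0.4575, -0.2846, 0.0314]
ee_rot: [-0.001, 0.818, 0.575, 0.0]
ft_force: [-0.2, 4.2, 3.1]
width: 0.0108
finger_force: 30.0
```

Call:
{"api": "jog_arm", "payload": {"targets": [{"ax":0,"ay":0,"az":0,"dx":0.0005,"dy":0,"dz":0.001,"grip":0.0},{"ax":0,"ay":0,"az":0,"dx":0.0005,"dy":0,"dz":0.0015,"grip":0.0},{"ax":0,"ay":0,"az":0,"dx":0.0005,"dy":0,"dz":0.0015,"grip":0.0}]}}

```text
t: 9.28
position: [0.4575, -0.284, 0.0302]
ee_rot: [-0.001, 0.818, 0.575, -0.0]
ft_force: [-2.1, 4.5, 6.0]
width: 0.0108
finger_force: 30.0
```

Seated at the expected height. Releasing to a modest opening and rising.

Call:
{"api": "jog_arm", "payload": {"targets": [{"ax":0,"ay":0,"az":0,"dx":0,"dy":0,"dz":0,"grip":0.016},{"ax":0,"ay":0,"az":0,"dx":0,"dy":0,"dz":0,"grip":0.022},{"ax":0,"ay":0,"az":0,"dx":0,"dy":0,"dz":0,"grip":0.035},{"ax":0,"ay":0,"az":0,"dx":0,"dy":0,"dz":0,"grip":0.04},{"ax":0,"ay":0,"az":0,"dx":0,"dy":0,"dz":0,"grip":0.04},{"ax":0,"ay":0,"az":0,"dx":0,"dy":0,"dz":0,"grip":0.04},{"ax":0,"ay":0,"az":0,"dx":0,"dy":0,"dz":-0.01,"grip":0.04},{"ax":0,"ay":0,"az":0,"dx":0,"dy":0,"dz":-0.025,"grip":0.04},{"ax":0,"ay":0,"az":0,"dx":0,"dy":0,"dz":-0.05,"grip":0.04},{"ax":0,"ay":0,"az":0,"dx":0,"dy":0,"dz":-0.08,"grip":0.04},{"ax":0,"ay":0,"az":0,"dx":-0.03,"dy":0,"dz":-0.12,"grip":0.04},{"ax":0,"ay":0,"az":0,"dx":-0.06,"dy":0,"dz":-0.15,"grip":0.04},{"ax":0,"ay":0,"az":0,"dx":-0.09,"dy":0,"dz":-0.17,"grip":0.04},{"ax":0,"ay":0,"az":0,"dx":-0.1,"dy":0,"dz":-0.18,"grip":0.04},{"ax":0,"ay":0,"az":0,"dx":-0.1,"dy":0,"dz":-0.18,"grip":0.04}]}}

```text
t: 10.53
position: [0.4251, -0.3829, 0.2151]
ee_rot: [0.004, 0.819, 0.574, 0.001]
ft_force: [0.3, -0.1, -0.1]
width: 0.0402
finger_force: 0.0
```

Run:
```python
from h import *
s=bot.state();C=cam("wrist",s);im=bot.snapshot("wrist");cv2.imwrite("pics/w6.png",im[:,:,::-1])
m=orange(im);n,lab,st,_=cv2.connectedComponentsWithStats(m)
for i in range(1,n):
    if st[i,4]<300:continue
    ys,xs=np.nonzero(lab==i);P=toplane(np.c_[xs,ys],.032,C)
    if np.linalg.norm(P.mean(0)-[.458,-.285])<.06:
        x,r=fitz(P[::3],[.458,-.285,np.radians(16.2)]);print(st[i],x[:2],np.degrees(x[2]),r)
```

```text
[ 255    0  131  191 3176] [ 0.4576715  -0.28536612] 16.286611828447388 0.0031387464541059603
```

View pics/w6.png

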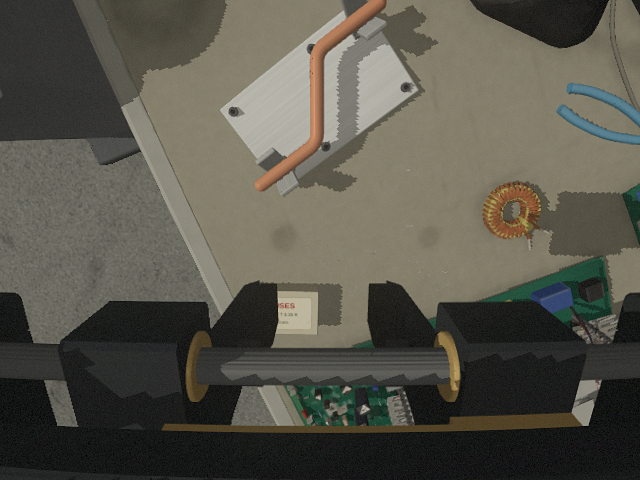

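The pipe lies in both notches, near (275,170) and (360,20). The fit puts its middle at (0.458, -0.285) with yaw 16.3°, within about 2 mm of the cradle's middle and parallel to it.

```bash
python3 -c "
from bench import bot
print(bot.finish_job())"
```

```text
the job is handed in; nothing more can be done
None
```

The Z pipe is seated in both V notches, its middle about 2 mm from the cradle's by the wrist camera and aligned with it; it was released and handed in at about 10.6 s (no verdict returned), and the arm never went near the U and L pipes.

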